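# Unscrew the tea caddy and lay its lid on the lid rest

### The job

Open the tea caddy: unscrew its lid anticlockwise until the thread lets go, then lift the lid off and set it down, not drop it, handle up with its whole rim on the round silicone lid rest. Leave the other things on the counter standing where they are and do not press the kettle's button.

Things in the scene. Friction and masses are not known exactly. Their poses are not given: they have to be found in the camera images.
- lid: Screw lid of the tea caddy: round aluminium cap 91 mm across, 38 mm high, about 0.32 kg, with a fixed steel yoke handle over it, 156 mm long in all. Origin: centre of its lower rim; z up through its flat top (at 38 mm; top of the handle at 59 mm), x along the handle. It starts screwed fully home, with 2 to 3 mm of air under its rim.
- lid_bar (a point): Middle of the handle's black grip, on the lid's axis, 52 mm above the lid's origin; axes as the lid's. Grip 76 mm long (x), 14 wide (y), 14 high, 7 mm of air under it: pinch it from above across y, with the TCP about 8 mm over this point. The yoke goes down the cap's sides in two flat steel ears, 44 to 78 mm from the axis, 18 mm wide (y), 6 to 44 mm above the lid's origin: push one round.
- caddy: Tea caddy: square aluminium body 112 mm wide, 97 mm high, in a low steel holder (124 mm square, feet to 77 mm from the middle) bolted to the counter: it neither moves nor turns. Origin: centre of its underside, z up along its round neck (68 mm thick, 77 mm over the thread). With the lid home, the lid's origin is 100 mm above the caddy's.
- neck (a point): Centre of the neck's closed flat rim, 134 mm above the caddy's origin. Right-hand thread, lead 8 mm: turned anticlockwise from above, after up to 1/4 turn of slack, the lid climbs 8 mm a turn; 1 to 2 N at an ear turns it. The thread holds until about 2.0 turns (risen about 15 mm); then it lifts straight off. It sits level and free to about 2.4 turns; beyond, it clicks down by up to 8 mm and tilts.
- rest: Round dark teal silicone lid rest fixed to the counter, a flat disc 150 mm across and 10 mm thick. Origin at the centre of its underside, z up; a lid standing on it has its origin 10 mm above.
- kettle_base: Round black base of the electric kettle, 170 mm across and 22 mm high, fixed, with a tongue towards the robot that carries the button. Origin at the centre of its underside.
- kettle_button (a joint): The kettle's red press button, 26 mm across, on the tongue of the base; 0 when out, 0.005 m when fully pressed.
- kettle: Steel kettle standing on its base, 150 mm across, 195 mm high, with a long thin spout and a black handle. Origin at the centre of its underside.
- gaiwan: White lidded gaiwan on its saucer, 108 mm across and 90 mm high, loose. Origin at the centre of its underside.
- pitcher: Glass pitcher with a steel spout and a glass handle, 82 mm across, 115 mm high, loose. Origin at the centre of its underside.
- cup_a: White tea cup, 72 mm across and 58 mm high, loose. Origin at the centre of its underside.
- cup_b: Blue tea cup, 72 mm across and 58 mm high, loose. Origin at the centre of its underside.
- tin: Small closed red tin with a brass top, 73 x 93 mm and 110 mm high, loose. Origin at the centre of its underside.
Mind the look-alikes: they are no part of the job. What is meant by the rest is not brown or purple, and is the smaller of those in its own colour.

How it is judged:
By the outcome, as a careful person would: the job done as asked, in the order asked, and still so for the second after the job is handed in, with the robot touching nothing.
It also fails if it takes over 72 s, if anything falls off the work surface, if the arm or the gripper's body presses on something with over 40 N, if the wrist force passes 120 N, or if a joint passes its speed limit or range.

### The arm

A 7-joint arm with a two-finger parallel gripper is mounted at the origin on the work surface. World frame = base frame: x ahead of the robot, y to its left, z up, the work surface at z = 0. Lengths are in m, angles in rad, forces in N, time in s.
With the tool pointing down it reaches from about 0.425 to 0.925 m from the base axis. Payload 6.8 kg.
Tool frame: the origin (TCP) lies between the finger pads, 19 mm behind the fingertips; this is the grasp point; z points along the fingers, y is the line along which they close (so a half turn about z gives the same grasp; the last joint's range is limited). The gripper opens to 85 mm and grips with 20 to 120 N. Pads are 22 mm wide; open, the fingers measure 114 mm over their backs; the gripper's body (76 mm by 85 mm) begins 54 mm behind the grasp point. The pads swing forward as they close: fully open they stand 13 mm farther back than shut.
Start: joints at [-1.311, 0.477, 0.022, 1.555, -0.011, 1.109, -0.083], TCP at [0.243, 0.63, 0.25] pointing down, gripper open.
Joint ranges: [-2.96, 2.96], [-0.34, 2.1], [-1.41, 1.46], [0.24, 2.44], [-1.37, 4.51], [0.17, 1.92], [-2.96, 2.96]. Speed limits (rad/s): [2.39, 2.39, 3.14, 3.14, 3.14, 3.14, 3.14].

### API

Orientations are given as a unit quaternion [w, x, y, z].
In Python, from station import bot gives the robot as it stands.
- The arm moves only by the tool servo_tool, never from a script. Its argument "motion" is a list that holds one entry, the list of rows, each a list of 7 numbers: the shift along the tool's x, y, z in m, then the turn, a rotation vector about the tool's x, y, z in units of 5 degrees (1.0 is 5 degrees), then the opening, from 0 (shut) to 1 (fully open). A call has 1 to 20 rows; each row is the pose to reach, as a shift and turn from the pose commanded when the call began, along the tool's axes at that moment; what a row does not reach only later rows make up. A row lasts 1/12 s, in which the tool goes at most 41.7 mm and 7.16 degrees, less where a joint would pass 70% of its speed; a pose out of reach is approached as far as the arm can. A call with a gripper value outside its range is refused whole. The fingers move at their own pace and stop on an object; "grip_force" is the grip in N (left out, the last holds). Time passes only in rows, so rows that repeat a pose let the fingers close. It gives the time, the measured TCP pose, the force, the opening and the grip force at its end, in the units of the state.
- bot.get_obs(): the state, without advancing time (a new reading comes with each control period).
- bot.read_camera(name): name is "side" or "top" or "wrist"; returns a dict with "img" (400x640x3 uint8, red, green, blue), "K" (3x3 intrinsics, pixels), "pose" (4x4, takes a point from camera to world coordinates). Camera axes: x right, y down, z forward; pixel columns grow to the right and rows downward; lengths in m; the calibration is good to about 2 mm. A picture is of the moment at which its call begins. There is no depth.
- bot.hand_in(): hands the job in; it is judged then, once.
The state is a dict: "t": time; "q": joint angles; "joint_vel": joint speeds; "joint_torque": joint torques, N m; "eef_pos": TCP position; "tool_rot": TCP orientation; "contact_force": force on the tool from outside, world axes, zero at the start; "torque": the same for the moment, N m; "gripper_width": opening from 0.0 (shut) to 1.0 (fully open); "grasp_force": force on a finger pad.
Only numpy, scipy, OpenCV 4.12 (cv2) and the standard library are available. Lean on these libraries where they do the work, as an engineer would, in place of code of your own. Each camera call takes 0.05 s, during which the arm holds its last target. There are 200 camera calls.

## Working session

There is one attempt and no reset: what is moved stays moved. The work goes in short steps, Python scripts to look and compute and a tool call to move; the robot and the scene stay as the last step left them, time stands still between calls to the robot, and variables do not carry over. Pictures are saved under pics/ and viewed, at most 10 in all, crops included, and the job is handed in when it is done.

Besides the shell and the picture viewer there is one more tool, called after ">>>" as a command line: name --argument value ..., lists and objects as JSON in quotes. servo_tool: Moves the arm, as the interface text tells. Its arguments: {"type":"object","properties":{"motion":{"type":"array"},"grip_force":{"type":"number"}},"required":["motion"]}

```bash
mkdir -p pics; cat > h.py <<'E'
from station import bot
import numpy as np, cv2
def save(n,f):
    d=bot.read_camera(n); cv2.imwrite('pics/'+f,d['img'][:,:,::-1]); np.savez('pics/'+f+'.npz',**{k:np.array(d[k]) for k in('img','K','pose')}); return d
def ray(d,u,v,z):
    r=d['pose'][:3,:3]@np.linalg.inv(d['K'])@np.array([u,v,1.]); o=d['pose'][:3,3]
    return o+r*(z-o[2])/r[2]
def proj(d,p):
    c=d['pose'][:3,:3].T@(np.array(p)-d['pose'][:3,3]); u=d['K']@c; return u[:2]/u[2]
E
python3 - <<'E'
from h import *
for n in('top','side'):
    d=save(n,n+'0.png'); print(n,d['pose'].round(3).tolist(),d['K'][0,0])
o=bot.get_obs(); print(o['eef_pos'],o['tool_rot'],o['t'])
E
```

```text
top [[-0.009, -0.989, 0.144, 0.296], [-1.0, 0.009, 0.005, 0.0], [-0.007, -0.144, -0.99, 1.605], [0.0, 0.0, 0.0, 1.0]] 395.993673182318
side [[0.985, -0.082, 0.15, 0.302], [-0.171, -0.526, 0.833, -1.177], [0.011, -0.846, -0.533, 0.897], [0.0, 0.0, 0.0, 1.0]] 480.8223834162354
[0.24254921 0.62937805 0.2491124 ] [-8.13739870e-05  1.82855524e-01  9.83139444e-01 -8.27680291e-04] 0.1
```

View pics/top0.png

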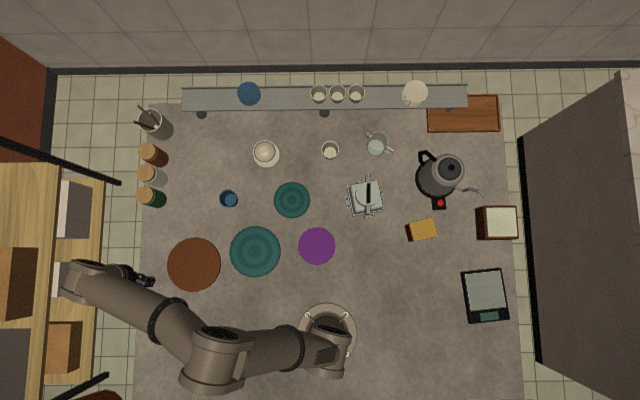

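View pics/side0.png

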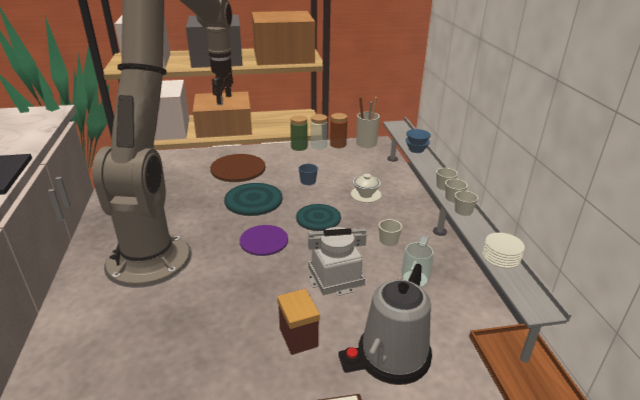

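The top view shows the small teal rest at about (292,200), the caddy with its black grip at about (367,193), and the kettle button at (440,203). The larger teal disc at (255,251) is the look-alike. The side view shows the grip at about (338,232) and the rest at (318,217). Next I measure by masks.

```bash
cat > m.py <<'E'
from h import *
def blob(d,mask,box):
    u0,v0,u1,v1=box; m=np.zeros(mask.shape,np.uint8); m[v0:v1,u0:u1]=mask[v0:v1,u0:u1]
    n,l,s,c=cv2.connectedComponentsWithStats(m); i=1+np.argmax(s[1:,4])
    return c[i],s[i],cv2.findContours((l==i).astype(np.uint8),cv2.RETR_EXTERNAL,cv2.CHAIN_APPROX_NONE)[0][0][:,0]
def tri(d1,p1,d2,p2):
    A=[];b=[]
    for d,p in((d1,p1),(d2,p2)):
        r=d['pose'][:3,:3]@np.linalg.inv(d['K'])@np.array([*p,1.]); r/=np.linalg.norm(r); M=np.eye(3)-np.outer(r,r); A.append(M); b.append(M@d['pose'][:3,3])
    return np.linalg.lstsq(np.vstack(A),np.hstack(b),rcond=None)[0]
E
python3 - <<'E'
from m import *
D={n:dict(np.load(f'pics/{n}0.png.npz')) for n in('top','side')}
P={}
for n,bg,bt in(('top',(350,178,386,215),(268,175,316,225)),('side',(318,226,358,240),(290,198,345,236))):
    d=D[n]; hsv=cv2.cvtColor(d['img'],cv2.COLOR_RGB2HSV)
    c,s,k=blob(d,(hsv[...,2]<50).astype(np.uint8),bg)
    P[n]=c; w=np.array([ray(d,*q,.155)[:2] for q in k]); (ce,sz,an)=cv2.minAreaRect(w.astype(np.float32)); print(n,'grip',c,s,ray(d,*c,.155),ce,sz,an)
    b=cv2.boxPoints((ce,sz,an)); e=max((b[1]-b[0],b[2]-b[1]),key=np.linalg.norm); print('axis deg',np.degrees(np.arctan2(e[1],e[0])))
    m=((hsv[...,0]>80)&(hsv[...,0]<105)&(hsv[...,1]>80)).astype(np.uint8)
    c,s,k=blob(d,m,bt); w=np.array([ray(d,*q,.01)[:2] for q in k]).astype(np.float32); print('rest',c,s,cv2.minEnclosingCircle(w),cv2.fitEllipse(w))
p=tri(D['top'],P['top'],D['side'],P['side']); print('tri',p,proj(D['top'],p)-P['top'])
t=cv2.resize(D['top']['img'][150:240,310:450],None,fx=5,fy=5,interpolation=2); s=cv2.resize(D['side']['img'][215:300,290:410],None,fx=5,fy=5,interpolation=2)
cv2.imwrite('pics/ct.png',cv2.resize(np.vstack([cv2.resize(t,(600,386)),cv2.resize(s[:,:],(600,212*1))]),(600,598))[:,:,::-1])
d=D['top']
for nm,u,v,z in(('tin',422,229,.11),('cupa',330,148,.058),('pit',377,143,.1),('kettle',450,168,.19),('button',440,203,.03),('gai',265,150,.08),('cupb',229,197,.058)): print(nm,ray(d,u,v,z).round(3))
E
```

```text
top grip [368. 193.] [367 184   3  19  57] [ 0.52742043 -0.1608681   0.155     ] (0.5275318026542664, -0.1608830988407135) (0.007431473582983017, 0.06768777966499329) 88.58053588867188
axis deg -1.4194558
rest [291.30244399 199.68126273] [274 183  36  35 982] ((0.5269849896430969, 0.13534393906593323), 0.07319079339504242) ((0.5264049172401428, 0.135849267244339), (0.14021138846874237, 0.14209187030792236), 179.28955078125)
side grip [337.416 231.584] [324 229  27   6 125] [ 0.52796212 -0.16142998  0.155     ] (0.5278151035308838, -0.1614454984664917) (0.020702218636870384, 0.07092561572790146) 87.58259582519531
axis deg -2.4174078
rest [317.9135201  216.06577345] [297 204  43  25 821] ((0.5257862210273743, 0.13636933267116547), 0.07315217703580856) ((0.5261247754096985, 0.1365339308977127), (0.13920295238494873, 0.1413801908493042), 101.04460144042969)
tri [ 0.52777668 -0.16094433  0.15461688] [ 0.0070848  -0.07868627]
tin [ 0.395 -0.366  0.11 ]
cupa [ 0.728 -0.023  0.058]
pit [ 0.734 -0.207  0.1  ]
kettle [ 0.611 -0.458  0.19 ]
button [ 0.504 -0.462  0.03 ]
gai [0.716 0.235 0.08 ]
cupb [0.532 0.378 0.058]
```

View pics/ct.png

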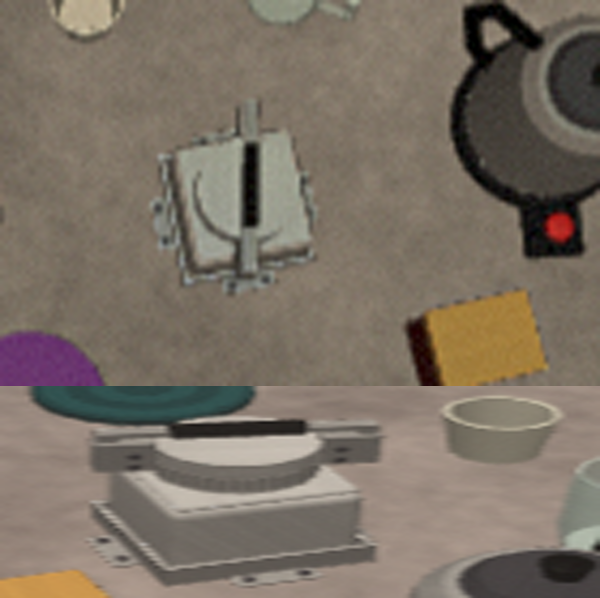

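The grip measures (0.527,-0.161,0.155) in both views, with the handle within about 2° of world x. The rest is at (0.526,0.136). Both fit the given sizes and reach.

```bash
cat >> m.py <<'E'
from scipy.spatial.transform import Rotation as R
def go(x,y,z,yaw=None):
    o=bot.get_obs(); r=R.from_quat(np.roll(o['tool_rot'],-1)); c=r.as_matrix()
    print('t',round(o['t'],2),'pos',o['eef_pos'].round(4),'yaw',np.degrees(np.arctan2(c[1,0],c[0,0])).round(2),'tilt',c[:2,2].round(4),'q7',np.degrees(o['q'][6]).round(1),'F',np.round(o['contact_force'],1),'g',round(float(o['gripper_width']),3),o['grasp_force'])
    print('shift',r.inv().apply(np.array([x,y,z])-o['eef_pos']).round(4), 'turn', None if yaw is None else ((r.inv()*R.from_matrix([[np.cos(a:=np.radians(yaw)),np.sin(a),0],[np.sin(a),-np.cos(a),0],[0,0,-1]])).as_rotvec()/np.radians(5)).round(3))
E
python3 -c "
from m import *
go(.53,.15,.25,78)"
```

```text
t 0.1 pos [0.2425 0.6294 0.2491] yaw 158.93 tilt [-0.0005 -0.0016] q7 -4.8 F [ 0.3 -0.2  0.3] g 1.004 0.0
shift [-4.406e-01 -3.440e-01 -3.000e-04] turn [-1.5000e-02  1.5000e-02  1.6186e+01]
```

>>> servo_tool --motion '[[[-0.44,-0.344,0,0,0,16.2,1],[-0.44,-0.344,0,0,0,16.2,1],[-0.44,-0.344,0,0,0,16.2,1],[-0.44,-0.344,0,0,0,16.2,1],[-0.44,-0.344,0,0,0,16.2,1],[-0.44,-0.344,0,0,0,16.2,1],[-0.44,-0.344,0,0,0,16.2,1],[-0.44,-0.344,0,0,0,16.2,1],[-0.44,-0.344,0,0,0,16.2,1],[-0.44,-0.344,0,0,0,16.2,1],[-0.44,-0.344,0,0,0,16.2,1],[-0.44,-0.344,0,0,0,16.2,1],[-0.44,-0.344,0,0,0,16.2,1],[-0.44,-0.344,0,0,0,16.2,1],[-0.44,-0.344,0,0,0,16.2,1]]]'

```text
t: 1.35
eef_pos: [0.5315, 0.1449, 0.2501]
tool_rot: [0.001, 0.78, 0.626, -0.0]
contact_force: [0.2, -0.2, 0.6]
gripper_width: 1.003
grasp_force: 0.0
```

```bash
python3 -c "
from m import *
go(.5275,-.161,.25,-2)"
```

```text
t 1.35 pos [0.5315 0.1449 0.2501] yaw 77.45 tilt [ 0.0012 -0.0022] q7 -25.2 F [ 0.2 -0.2  0.6] g 1.003 0.0
shift [-0.2995  0.0626  0.0008] turn [3.0000e-02 5.0000e-03 1.5889e+01]
```

>>> servo_tool --motion '[[[-0.3,0.0626,0,0,0,15.9,1],[-0.3,0.0626,0,0,0,15.9,1],[-0.3,0.0626,0,0,0,15.9,1],[-0.3,0.0626,0,0,0,15.9,1],[-0.3,0.0626,0,0,0,15.9,1],[-0.3,0.0626,0,0,0,15.9,1],[-0.3,0.0626,0,0,0,15.9,1],[-0.3,0.0626,0,0,0,15.9,1],[-0.3,0.0626,0,0,0,15.9,1],[-0.3,0.0626,0,0,0,15.9,1],[-0.3,0.0626,0,0,0,15.9,1],[-0.3,0.0626,0,0,0,15.9,1],[-0.3,0.0626,0,0,0,15.9,1]]]'

```text
t: 2.43
eef_pos: [0.528, -0.1547, 0.2496]
tool_rot: [-0.0, 1.0, -0.012, -0.0]
contact_force: [-0.8, 0.5, 0.2]
gripper_width: 0.997
grasp_force: 0.0
```

```bash
python3 -c "
from m import *
d=save('wrist','w1.png'); go(.5275,-.161,.163,-2); print(bot.get_obs()['q'].round(2)); print(proj(d,[.5275,-.161,.159]),d['pose'].round(3).tolist())"
```

```text
t 2.48 pos [ 0.5281 -0.1549  0.2497] yaw -1.3 tilt [-0.0006  0.0002] q7 -61.9 F [-0.7  1.1  0.3] g 1.001 0.0
shift [-0.0004  0.0061  0.0867] turn [-0.002  0.007  0.14 ]
[-0.53  0.37  0.9   1.9  -0.34  1.03 -1.08]
[326.86485217 207.64386326] [[-0.024, -0.956, -0.292, 0.602], [-1.0, 0.023, 0.006, -0.156], [0.001, 0.292, -0.957, 0.373], [0.0, 0.0, 0.0, 1.0]]
```

View pics/w1.png

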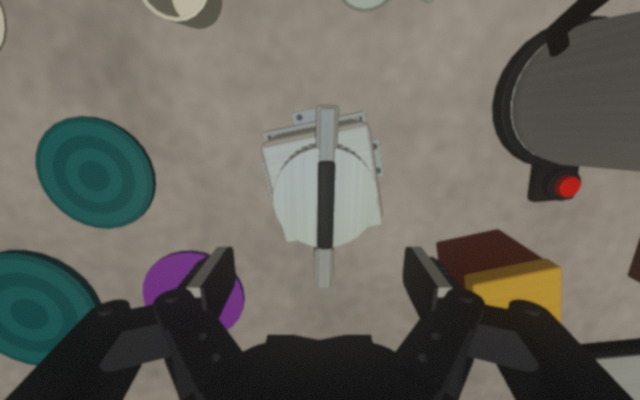

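The wrist view shows the grip between (326,162) and (323,248), centred between the open fingers, with nothing close to their path. I refine the grip's axis and position from it.

```bash
python3 -c "
from m import *
d=dict(np.load('pics/w1.png.npz')); v=d['img'].max(2)
c,s,k=blob(d,(v<60).astype(np.uint8),(300,140,350,262))
w=np.array([ray(d,*q,.159)[:2] for q in k]).astype(np.float32)
ce,sz,an=cv2.minAreaRect(w); b=cv2.boxPoints((ce,sz,an)); e=max((b[1]-b[0],b[2]-b[1]),key=np.linalg.norm)
print(c,s,ce,sz,np.degrees(np.arctan(e[1]/e[0]))); go(ce[0],ce[1],.162,np.degrees(np.arctan(e[1]/e[0])))"
```

```text
[325.32778702 203.85274542] [ 318  162   16   86 1202] (0.5285294651985168, -0.15979686379432678) (0.010991599410772324, 0.07075663655996323) -2.2159557
t 2.48 pos [ 0.5281 -0.1549  0.2497] yaw -1.3 tilt [-0.0006  0.0002] q7 -61.9 F [-0.7  1.1  0.3] g 1.001 0.0
shift [0.0006 0.0049 0.0877] turn [-0.002  0.007  0.183]
```

>>> servo_tool --motion '[[[0,0,0.07,0,0,0,1],[0,0,0.07,0,0,0,1],[0,0,0.087,0,0,0,1],[0,0,0.087,0,0,0,1],[0,0,0.087,0,0,0,1],[0,0,0.087,0,0,0,1]]]' --grip_force 40

```text
t: 2.98
eef_pos: [0.5288, -0.1561, 0.1642]
tool_rot: [0.0, 1.0, -0.013, 0.001]
contact_force: [-0.0, -0.3, 0.1]
gripper_width: 0.999
grasp_force: 0.0
```

```bash
python3 -c "
from m import *
go(.528,-.160,.162,-2.2)"
```

```text
t 2.98 pos [ 0.5288 -0.1561  0.1642] yaw -1.51 tilt [ 0.0017 -0.0002] q7 -56.4 F [-0.  -0.3  0.1] g 0.999 0.0
shift [-0.0007  0.0039  0.0022] turn [ 0.002 -0.019  0.138]
```

>>> servo_tool --motion '[[[-0.0007,0.004,0.001,0,0,0.14,1],[-0.0007,0.004,0.001,0,0,0.14,1],[-0.0007,0.004,0.001,0,0,0.14,0],[-0.0007,0.004,0.001,0,0,0.14,0],[-0.0007,0.004,0.001,0,0,0.14,0],[-0.0007,0.004,0.001,0,0,0.14,0],[-0.0007,0.004,0.001,0,0,0.14,0],[-0.0007,0.004,0.001,0,0,0.14,0]]]'

```text
t: 3.65
eef_pos: [0.5273, -0.1597, 0.1621]
tool_rot: [-0.0, 1.0, -0.02, 0.0]
contact_force: [-4.3, 1.2, 13.4]
gripper_width: 0.154
grasp_force: 42.3
```

```bash
python3 -c "
from m import *
go(.528,-.160,.162,-2.2);print(bot.get_obs()['q'].round(2),bot.get_obs()['torque'])"
```

```text
t 3.65 pos [ 0.5273 -0.1597  0.1621] yaw -2.26 tilt [0.0001 0.    ] q7 -56.5 F [-4.3  1.2 13.4] g 0.154 42.26247847080231
shift [0.0007 0.0002 0.0001] turn [-0.    -0.002 -0.013]
[-0.43  0.49  0.81  1.98 -0.46  0.87 -0.99] [0.31212975 0.79078607 0.03320582]
```

>>> servo_tool --motion '[[[0,0,-0.0003,0,0,-1.4,0],[0,0,-0.0005,0,0,-2.8,0],[0,0,-0.0005,0,0,-4.2,0],[0,0,-0.0005,0,0,-5.6,0],[0,0,-0.0005,0,0,-7.0,0],[0,0,-0.0006,0,0,-8.4,0],[0,0,-0.0007,0,0,-9.8,0],[0,0,-0.0008,0,0,-11.2,0],[0,0,-0.001,0,0,-12.6,0],[0,0,-0.0011,0,0,-14.0,0],[0,0,-0.0013,0,0,-15.4,0],[0,0,-0.0014,0,0,-16.8,0],[0,0,-0.0016,0,0,-18.2,0],[0,0,-0.0017,0,0,-19.6,0],[0,0,-0.0019,0,0,-21.0,0],[0,0,-0.002,0,0,-22.4,0],[0,0,-0.0022,0,0,-23.8,0],[0,0,-0.0023,0,0,-25.2,0],[0,0,-0.0025,0,0,-26.6,0],[0,0,-0.0026,0,0,-28.0,0]]]'

```text
t: 5.32
eef_pos: [0.5272, -0.16, 0.1643]
tool_rot: [0.0, 0.358, 0.934, -0.0]
contact_force: [1.0, -1.4, -2.9]
gripper_width: 0.149
grasp_force: 39.8
```

```bash
python3 -c "
from m import *
go(.528,-.160,.165,-142);print(bot.get_obs()['q'].round(2),bot.get_obs()['torque'])"
```

```text
t 5.32 pos [ 0.5272 -0.16    0.1643] yaw 138.06 tilt [-0.     -0.0004] q7 63.8 F [ 1.  -1.4 -2.9] g 0.149 39.8150771856308
shift [-0.0005  0.0005 -0.0007] turn [-5.0000e-03  0.0000e+00 -1.5989e+01]
[ 0.02  0.38  0.2   1.95 -0.1   0.83  1.11] [-0.14517145 -0.30448012  0.02076096]
```

>>> servo_tool --motion '[[[0,0,-0.0002,0,0,-1.4,0],[0,0,-0.0003,0,0,-2.8,0],[0,0,-0.0005,0,0,-4.2,0],[0,0,-0.0006,0,0,-5.6,0],[0,0,-0.0008,0,0,-7.0,0],[0,0,-0.0009,0,0,-8.4,0],[0,0,-0.0011,0,0,-9.8,0],[0,0,-0.0012,0,0,-11.2,0],[0,0,-0.0014,0,0,-12.6,0],[0,0,-0.0016,0,0,-14.0,0],[0,0,-0.0017,0,0,-15.4,0],[0,0,-0.0019,0,0,-16.8,0],[0,0,-0.002,0,0,-18.2,0],[0,0,-0.0021,0,0,-19.0,0],[0,0,-0.0021,0,0,-19.0,0]]]'

```text
t: 6.57
eef_pos: [0.5272, -0.1599, 0.1664]
tool_rot: [0.0, -0.445, 0.896, 0.0]
contact_force: [0.6, 1.1, -3.2]
gripper_width: 0.153
grasp_force: 39.9
```

```bash
python3 -c "
from m import *
go(.528,-.160,.165,-142);print(bot.get_obs()['q'].round(2),bot.get_obs()['torque'])"
```

```text
t 6.57 pos [ 0.5272 -0.1599  0.1664] yaw -127.16 tilt [-0.0001  0.0004] q7 149.1 F [ 0.6  1.1 -3.2] g 0.153 39.861005544662476
shift [-0.0004 -0.0008  0.0014] turn [4.000e-03 2.000e-03 2.969e+00]
[ 0.31  0.38 -0.16  1.93  0.08  0.84  2.6 ] [ 0.08084164 -0.27553693 -0.01422908]
```

>>> servo_tool --motion '[[[0,0,0,0,0,0,0.7],[0,0,0,0,0,0,0.7],[0,0,0,0,0,0,0.7],[0,0,-0.015,0,0,0,0.7],[0,0,-0.035,0,0,0,0.7],[0,0,-0.035,0,0,1.4,0.7],[0,0,-0.035,0,0,2.8,0.7],[0,0,-0.035,0,0,4.2,0.7],[0,0,-0.035,0,0,5.6,0.7],[0,0,-0.035,0,0,7.0,0.7],[0,0,-0.035,0,0,8.4,0.7],[0,0,-0.035,0,0,9.8,0.7],[0,0,-0.035,0,0,11.2,0.7],[0,0,-0.035,0,0,12.6,0.7],[0,0,-0.035,0,0,14.0,0.7],[0,0,-0.035,0,0,15.4,0.7],[0,0,-0.035,0,0,16.8,0.7],[0,0,-0.035,0,0,18.2,0.7],[0,0,-0.035,0,0,19.6,0.7],[0,0,-0.035,0,0,21.0,0.7]]]'

```text
t: 8.23
eef_pos: [0.5273, -0.1597, 0.2019]
tool_rot: [0.0, 0.444, 0.896, 0.0]
contact_force: [-0.3, -1.0, 0.1]
gripper_width: 0.696
grasp_force: 0.0
```

```bash
python3 -c "
from m import *
go(.5273,-.1598,.1665,52.8)"
```

```text
t 8.23 pos [ 0.5273 -0.1597  0.2019] yaw 127.32 tilt [ 0.0002 -0.0001] q7 52.0 F [-0.3 -1.   0.1] g 0.696 0.0
shift [-0.0001 -0.      0.0354] turn [2.0000e-03 1.0000e-03 1.4904e+01]
```

>>> servo_tool --motion '[[[0,0,0,0,0,1.4,0.7],[0,0,0,0,0,2.8,0.7],[0,0,0,0,0,4.2,0.7],[0,0,0,0,0,5.6,0.7],[0,0,0,0,0,7.0,0.7],[0,0,0,0,0,8.4,0.7],[0,0,0,0,0,9.8,0.7],[0,0,0,0,0,11.2,0.7],[0,0,0,0,0,12.6,0.7],[0,0,0,0,0,14.0,0.7],[0,0,0,0,0,15.0,0.7],[0,0,0.02,0,0,15.0,0.7],[0,0,0.035,0,0,15.0,0.7],[0,0,0.035,0,0,15.0,0.5],[0,0,0.035,0,0,15.0,0],[0,0,0.035,0,0,15.0,0],[0,0,0.035,0,0,15.0,0],[0,0,0.035,0,0,15.0,0],[0,0,0.035,0,0,15.0,0],[0,0,0.035,0,0,15.0,0]]]'

```text
t: 9.9
eef_pos: [0.5281, -0.1601, 0.1677]
tool_rot: [0.001, 0.896, 0.444, 0.001]
contact_force: [-0.0, 0.2, 6.1]
gripper_width: 0.157
grasp_force: 42.2
```

```bash
python3 -c "
from m import *
go(.5273,-.1598,.1665,52.8)"
```

```text
t 9.9 pos [ 0.5281 -0.1601  0.1677] yaw 52.71 tilt [ 0.0022 -0.0002] q7 -14.5 F [-0.   0.2  6.1] g 0.157 42.18650579452515
shift [-0.0003 -0.0008  0.0012] turn [ 0.021 -0.013 -0.018]
```

>>> servo_tool --motion '[[[0,0,-0.0002,0,0,-1.4,0],[0,0,-0.0003,0,0,-2.8,0],[0,0,-0.0005,0,0,-4.2,0],[0,0,-0.0006,0,0,-5.6,0],[0,0,-0.0008,0,0,-7.0,0],[0,0,-0.0009,0,0,-8.4,0],[0,0,-0.0011,0,0,-9.8,0],[0,0,-0.0012,0,0,-11.2,0],[0,0,-0.0014,0,0,-12.6,0],[0,0,-0.0016,0,0,-14.0,0],[0,0,-0.0017,0,0,-15.4,0],[0,0,-0.0019,0,0,-16.8,0],[0,0,-0.002,0,0,-18.2,0],[0,0,-0.0022,0,0,-19.6,0],[0,0,-0.0023,0,0,-21.0,0],[0,0,-0.0025,0,0,-22.4,0],[0,0,-0.0026,0,0,-23.8,0],[0,0,-0.0028,0,0,-25.2,0],[0,0,-0.003,0,0,-26.6,0],[0,0,-0.0031,0,0,-28.0,0]]]'

```text
t: 11.57
eef_pos: [0.5279, -0.1599, 0.1708]
tool_rot: [0.001, -0.113, 0.994, -0.0]
contact_force: [0.2, 0.8, 6.2]
gripper_width: 0.148
grasp_force: 42.2
```

```bash
python3 -c "
from m import *
go(.5273,-.1598,.1665,52.8)"
```

```text
t 11.57 pos [ 0.5279 -0.1599  0.1708] yaw -166.97 tilt [ 0.0019 -0.0002] q7 110.9 F [0.2 0.8 6.2] g 0.148 42.1586537361145
shift [0.0006 0.0003 0.0043] turn [2.1000e-02 1.8000e-02 2.8046e+01]
```

>>> servo_tool --motion '[[[0,0,-0.0003,0,0,-1.4,0],[0,0,-0.0005,0,0,-2.8,0],[0,0,-0.0007,0,0,-4.2,0],[0,0,-0.0008,0,0,-5.6,0],[0,0,-0.001,0,0,-7.0,0],[0,0,-0.0011,0,0,-8.0,0],[0,0,-0.0011,0,0,-8.0,0],[0,0,-0.0011,0,0,-8.0,0.7],[0,0,-0.0011,0,0,-8.0,0.7],[0,0,-0.0011,0,0,-8.0,0.7],[0,0,-0.016,0,0,-8.0,0.7],[0,0,-0.036,0,0,-8.0,0.7],[0,0,-0.036,0,0,-6.6,0.7],[0,0,-0.036,0,0,-5.2,0.7],[0,0,-0.036,0,0,-3.8,0.7],[0,0,-0.036,0,0,-2.4,0.7],[0,0,-0.036,0,0,-1.0,0.7],[0,0,-0.036,0,0,0.4,0.7],[0,0,-0.036,0,0,1.8,0.7],[0,0,-0.036,0,0,3.2,0.7]]]'

```text
t: 13.23
eef_pos: [0.527, -0.1597, 0.2055]
tool_rot: [-0.0, 0.032, 0.999, 0.0]
contact_force: [-0.6, -0.0, 0.4]
gripper_width: 0.699
grasp_force: 0.0
```

```bash
python3 -c "
from m import *
go(.5276,-.1599,.171,52.8)"
```

```text
t 13.23 pos [ 0.527  -0.1597  0.2055] yaw 176.36 tilt [-0.0006  0.0001] q7 95.3 F [-0.6 -0.   0.4] g 0.699 0.0
shift [-0.0007 -0.0002  0.0345] turn [-7.0000e-03 -4.0000e-03  2.4712e+01]
```

>>> servo_tool --motion '[[[0,0,0,0,0,1.4,0.7],[0,0,0,0,0,2.8,0.7],[0,0,0,0,0,4.2,0.7],[0,0,0,0,0,5.6,0.7],[0,0,0,0,0,7.0,0.7],[0,0,0,0,0,8.4,0.7],[0,0,0,0,0,9.8,0.7],[0,0,0,0,0,11.2,0.7],[0,0,0,0,0,12.6,0.7],[0,0,0,0,0,14.0,0.7],[0,0,0,0,0,15.4,0.7],[0,0,0,0,0,16.8,0.7],[0,0,0,0,0,18.2,0.7],[0,0,0,0,0,19.6,0.7],[0,0,0,0,0,21.0,0.7],[0,0,0,0,0,22.4,0.7],[0,0,0,0,0,23.8,0.7],[0,0,0,0,0,24.7,0.7],[0,0,0,0,0,24.7,0.7]]]'

```text
t: 14.82
eef_pos: [0.527, -0.1595, 0.2055]
tool_rot: [-0.0, 0.895, 0.447, -0.0]
contact_force: [0.2, 0.3, 0.5]
gripper_width: 0.698
grasp_force: 0.0
```

```bash
python3 -c "
from m import *
go(.5276,-.1599,.1705,53)"
```

```text
t 14.82 pos [ 0.527  -0.1595  0.2055] yaw 53.07 tilt [-0.0007 -0.    ] q7 -18.7 F [0.2 0.3 0.5] g 0.698 0.0
shift [0.     0.0007 0.035 ] turn [-0.006  0.005  0.014]
```

>>> servo_tool --motion '[[[0,0.0005,0.02,0,0,0,0.7],[0,0.0005,0.0345,0,0,0,0.7],[0,0.0005,0.0345,0,0,0,0.5],[0,0.0005,0.0345,0,0,0,0],[0,0.0005,0.0345,0,0,0,0],[0,0.0005,0.0345,0,0,0,0],[0,0.0005,0.0345,0,0,0,0],[0,0.0005,0.0345,0,0,0,0],[0,0.0005,0.0345,0,0,0,0]]]'

```text
t: 15.57
eef_pos: [0.5283, -0.1603, 0.1723]
tool_rot: [0.001, 0.894, 0.448, 0.001]
contact_force: [-0.7, -0.4, 5.1]
gripper_width: 0.151
grasp_force: 42.1
```

>>> servo_tool --motion '[[[0,0,-0.0004,0,0,-1.4,0],[0,0,-0.0006,0,0,-2.8,0],[0,0,-0.0008,0,0,-4.2,0],[0,0,-0.0009,0,0,-5.6,0],[0,0,-0.0011,0,0,-7.0,0],[0,0,-0.0012,0,0,-8.4,0],[0,0,-0.0014,0,0,-9.8,0],[0,0,-0.0015,0,0,-11.2,0],[0,0,-0.0017,0,0,-12.6,0],[0,0,-0.0019,0,0,-14.0,0],[0,0,-0.002,0,0,-15.4,0],[0,0,-0.0022,0,0,-16.8,0],[0,0,-0.0023,0,0,-18.2,0],[0,0,-0.0025,0,0,-19.6,0],[0,0,-0.0026,0,0,-21.0,0],[0,0,-0.0028,0,0,-22.4,0],[0,0,-0.0029,0,0,-23.8,0],[0,0,-0.0031,0,0,-25.2,0],[0,0,-0.0033,0,0,-26.6,0],[0,0,-0.0034,0,0,-28.0,0]]]'

```text
t: 17.23
eef_pos: [0.5282, -0.16, 0.1754]
tool_rot: [0.001, -0.118, 0.993, -0.0]
contact_force: [0.1, 0.6, 3.9]
gripper_width: 0.151
grasp_force: 41.9
```

```bash
python3 -c "
from m import *
go(.5276,-.1599,.1705,53)"
```

```text
t 17.23 pos [ 0.5282 -0.16    0.1754] yaw -166.44 tilt [ 0.0014 -0.    ] q7 109.3 F [0.1 0.6 3.9] g 0.151 41.936790347099304
shift [0.0006 0.0003 0.0049] turn [1.8000e-02 1.2000e-02 2.8111e+01]
```

>>> servo_tool --motion '[[[0,0,-0.0003,0,0,-1.4,0],[0,0,-0.0005,0,0,-2.8,0],[0,0,-0.0007,0,0,-4.2,0],[0,0,-0.0008,0,0,-5.6,0],[0,0,-0.001,0,0,-7.0,0],[0,0,-0.0011,0,0,-8.0,0],[0,0,-0.0011,0,0,-8.0,0],[0,0,-0.0011,0,0,-8.0,0.7],[0,0,-0.0011,0,0,-8.0,0.7],[0,0,-0.0011,0,0,-8.0,0.7],[0,0,-0.016,0,0,-8.0,0.7],[0,0,-0.036,0,0,-8.0,0.7],[0,0,-0.036,0,0,-6.6,0.7],[0,0,-0.036,0,0,-5.2,0.7],[0,0,-0.036,0,0,-3.8,0.7],[0,0,-0.036,0,0,-2.4,0.7],[0,0,-0.036,0,0,-1.0,0.7],[0,0,-0.036,0,0,0.4,0.7],[0,0,-0.036,0,0,1.8,0.7],[0,0,-0.036,0,0,3.2,0.7]]]'

```text
t: 18.9
eef_pos: [0.5274, -0.1599, 0.2104]
tool_rot: [-0.0, 0.028, 1.0, 0.0]
contact_force: [-1.0, -1.0, -0.0]
gripper_width: 0.698
grasp_force: 0.0
```

>>> servo_tool --motion '[[[0,0,0,0,0,1.4,0.7],[0,0,0,0,0,2.8,0.7],[0,0,0,0,0,4.2,0.7],[0,0,0,0,0,5.6,0.7],[0,0,0,0,0,7.0,0.7],[0,0,0,0,0,8.4,0.7],[0,0,0,0,0,9.8,0.7],[0,0,0,0,0,11.2,0.7],[0,0,0,0,0,12.6,0.7],[0,0,0,0,0,14.0,0.7],[0,0,0,0,0,15.4,0.7],[0,0,0,0,0,16.8,0.7],[0,0,0,0,0,18.2,0.7],[0,0,0,0,0,19.6,0.7],[0,0,0,0,0,21.0,0.7],[0,0,0,0,0,22.4,0.7],[0,0,0,0,0,23.8,0.7],[0,0,0,0,0,24.7,0.7],[0,0,0,0,0,24.7,0.7]]]'

```text
t: 20.48
eef_pos: [0.5275, -0.1598, 0.2105]
tool_rot: [-0.0, 0.893, 0.45, -0.0]
contact_force: [0.7, 0.2, 0.6]
gripper_width: 0.699
grasp_force: 0.0
```

```bash
python3 -c "
from m import *
go(.5276,-.1599,.1755,53);d=save('wrist','w2.png')"
```

```text
t 20.48 pos [ 0.5275 -0.1598  0.2105] yaw 53.53 tilt [-0.0005 -0.0001] q7 -20.7 F [0.7 0.2 0.6] g 0.699 0.0
shift [-0.      0.0002  0.035 ] turn [-0.004  0.004  0.105]
```

View pics/w2.png

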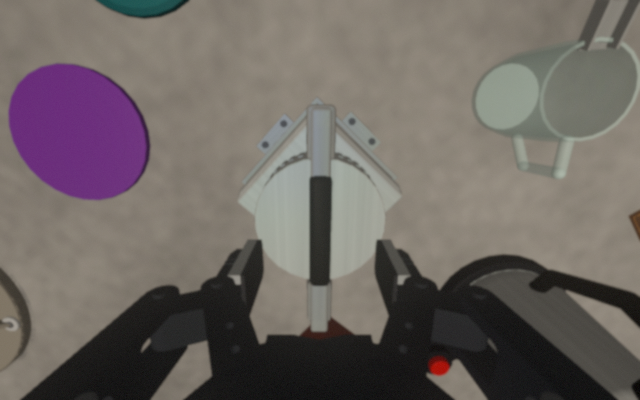

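The wrist view shows the handle still aligned and centred at about (320,230), with the lid level. Next is the last stroke, to about 2.17 turns.

>>> servo_tool --motion '[[[0,0,0.02,0,0,0,0.7],[0,0,0.0345,0,0,0,0.7],[0,0,0.0345,0,0,0,0.5],[0,0,0.0345,0,0,0,0],[0,0,0.0345,0,0,0,0],[0,0,0.0345,0,0,0,0],[0,0,0.0345,0,0,0,0],[0,0,0.0345,0,0,0,0],[0,0,0.0345,0,0,0,0]]]'

```text
t: 21.28
eef_pos: [0.5284, -0.1603, 0.1772]
tool_rot: [0.001, 0.892, 0.452, 0.001]
contact_force: [-0.3, -0.0, 6.5]
gripper_width: 0.149
grasp_force: 42.3
```

>>> servo_tool --motion '[[[0,0,-0.0004,0,0,-1.4,0],[0,0,-0.0006,0,0,-2.8,0],[0,0,-0.0008,0,0,-4.2,0],[0,0,-0.0009,0,0,-5.6,0],[0,0,-0.0011,0,0,-7.0,0],[0,0,-0.0012,0,0,-8.4,0],[0,0,-0.0014,0,0,-9.8,0],[0,0,-0.0015,0,0,-11.2,0],[0,0,-0.0017,0,0,-12.6,0],[0,0,-0.0019,0,0,-14.0,0],[0,0,-0.002,0,0,-15.4,0],[0,0,-0.0022,0,0,-16.8,0],[0,0,-0.0023,0,0,-18.2,0],[0,0,-0.0025,0,0,-19.6,0],[0,0,-0.0026,0,0,-21.0,0],[0,0,-0.0028,0,0,-22.4,0],[0,0,-0.0029,0,0,-23.8,0],[0,0,-0.0031,0,0,-25.2,0],[0,0,-0.0033,0,0,-26.6,0],[0,0,-0.0034,0,0,-28.0,0]]]'

```text
t: 22.95
eef_pos: [0.528, -0.1602, 0.1803]
tool_rot: [0.001, -0.122, 0.992, -0.0]
contact_force: [0.8, 0.7, 4.0]
gripper_width: 0.151
grasp_force: 42.2
```

```bash
python3 -c "
from m import *
go(.5276,-.1599,.175,-122)"
```

```text
t 22.95 pos [ 0.528  -0.1602  0.1803] yaw -165.95 tilt [ 0.0011 -0.0002] q7 107.8 F [0.8 0.7 4. ] g 0.151 42.18200147151947
shift [0.0004 0.0004 0.0053] turn [-0.01   0.009 -8.791]
```

>>> servo_tool --motion '[[[0,0,-0.0003,0,0,-1.4,0],[0,0,-0.0005,0,0,-2.8,0],[0,0,-0.0007,0,0,-4.2,0],[0,0,-0.0008,0,0,-5.6,0],[0,0,-0.001,0,0,-7.0,0],[0,0,-0.0011,0,0,-8.4,0],[0,0,-0.0012,0,0,-9.0,0],[0,0,-0.0012,0,0,-9.0,0],[0,0,-0.002,0,0,-9.0,0],[0,0,-0.003,0,0,-9.0,0],[0,0,-0.004,0,0,-9.0,0],[0,0,-0.005,0,0,-9.0,0],[0,0,-0.005,0,0,-9.0,0]]]'

```text
t: 24.03
eef_pos: [0.5273, -0.16, 0.1844]
tool_rot: [-0.0, -0.49, 0.872, 0.0]
contact_force: [-0.5, 0.1, -2.7]
gripper_width: 0.148
grasp_force: 41.2
```

```bash
python3 -c "
from m import *
go(.5276,-.1599,.26,-122)"
```

```text
t 24.03 pos [ 0.5273 -0.16    0.1844] yaw -121.3 tilt [-0.0007  0.0001] q7 148.6 F [-0.5  0.1 -2.7] g 0.148 41.1913937330246
shift [-0.0002 -0.0001 -0.0756] turn [ 0.008 -0.003  0.141]
```

>>> servo_tool --motion '[[[0,0,-0.005,0,0,0,0],[0,0,-0.01,0,0,0,0],[0,0,-0.015,0,0,0,0],[0,0,-0.025,0,0,0,0],[0,0,-0.04,0,0,0,0],[0,0,-0.055,0,0,0,0],[0,0,-0.07,0,0,0,0],[0,0,-0.075,0,0,0,0],[0,0,-0.075,0,0,0,0]]]'

```text
t: 24.78
eef_pos: [0.5287, -0.1602, 0.2617]
tool_rot: [0.001, -0.49, 0.872, -0.001]
contact_force: [0.5, -0.5, -3.6]
gripper_width: 0.148
grasp_force: 41.2
```

```bash
python3 -c "
from m import *
d=save('side','s2.png'); go(.526,.136,.26,-121.3)"
```

```text
t 24.83 pos [ 0.5279 -0.1601  0.2603] yaw -121.28 tilt [ 0.0015 -0.0005] q7 151.3 F [-0.7 -0.1 -3. ] g 0.152 41.24149203300476
shift [-2.521e-01  1.554e-01  2.000e-04] turn [-0.017  0.004  0.003]
```

View pics/s2.png

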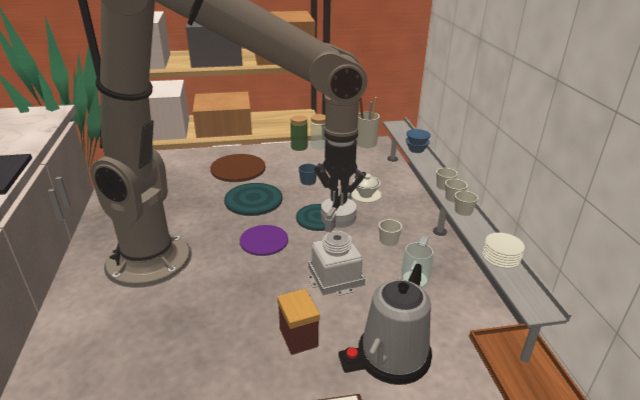

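The side view shows the lid held level at (338,208), clear of the threaded neck at (337,240). I carry it to the rest.

>>> servo_tool --motion '[[[-0.021,0.013,0,0,0,0,0],[-0.042,0.026,0,0,0,0,0],[-0.063,0.039,0,0,0,0,0],[-0.084,0.052,0,0,0,0,0],[-0.105,0.065,0,0,0,0,0],[-0.126,0.078,0,0,0,0,0],[-0.147,0.091,0,0,0,0,0],[-0.168,0.104,0,0,0,0,0],[-0.189,0.117,0,0,0,0,0],[-0.21,0.13,0,0,0,0,0],[-0.231,0.143,0,0,0,0,0],[-0.252,0.155,0,0,0,0,0],[-0.252,0.155,0,0,0,0,0],[-0.252,0.155,0,0,0,0,0]]]'

```text
t: 26.0
eef_pos: [0.5251, 0.1374, 0.2586]
tool_rot: [-0.001, -0.492, 0.871, 0.001]
contact_force: [0.4, -0.5, -4.2]
gripper_width: 0.152
grasp_force: 41.2
```

```bash
python3 -c "
from m import *
go(.526,.136,.09,-121.3)"
```

```text
t 26.0 pos [0.5251 0.1374 0.2586] yaw -121.07 tilt [-0.0018  0.0003] q7 117.4 F [ 0.4 -0.5 -4.2] g 0.152 41.19389891624451
shift [ 0.0006 -0.0018  0.1686] turn [ 0.019 -0.007  0.047]
```

>>> servo_tool --motion '[[[0,-0.001,0.02,0,0,0,0],[0,-0.001,0.05,0,0,0,0],[0,-0.001,0.08,0,0,0,0],[0,-0.001,0.11,0,0,0,0],[0,-0.001,0.14,0,0,0,0],[0,-0.001,0.16,0,0,0,0],[0,-0.001,0.17,0,0,0,0],[0,-0.001,0.173,0,0,0,0],[0,-0.001,0.173,0,0,0,0],[0,-0.001,0.173,0,0,0,0]]]'

```text
t: 26.83
eef_pos: [0.5277, 0.1352, 0.0876]
tool_rot: [0.001, -0.49, 0.872, -0.0]
contact_force: [0.6, -0.1, -3.3]
gripper_width: 0.151
grasp_force: 41.2
```

```bash
python3 -c "
from m import *
d=save('side','s3.png'); cv2.imwrite('pics/s3c.png',cv2.resize(d['img'][150:260,240:400],None,fx=4,fy=4)[:,:,::-1]); go(.526,.136,.077,-121.3)"
```

```text
t 26.88 pos [0.5279 0.1354 0.088 ] yaw -121.3 tilt [0.0024 0.0006] q7 108.6 F [ 1.1  0.3 -2.5] g 0.152 41.176897287368774
shift [0.0005 0.002  0.011 ] turn [-0.02  0.02  0.  ]
```

View pics/s3c.png

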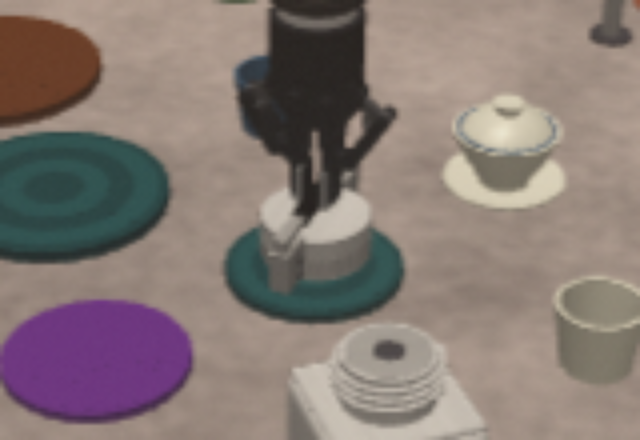

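The lid hovers level and centred over the small teal rest at about crop (315,250). I lower it gently until it touches.

>>> servo_tool --motion '[[[0,0.001,0.003,0,0,0,0],[0,0.001,0.005,0,0,0,0],[0,0.001,0.007,0,0,0,0],[0,0.001,0.008,0,0,0,0],[0,0.001,0.009,0,0,0,0],[0,0.001,0.01,0,0,0,0],[0,0.001,0.01,0,0,0,0]]]'

```text
t: 27.47
eef_pos: [0.5259, 0.1357, 0.0764]
tool_rot: [-0.0, -0.49, 0.872, 0.0]
contact_force: [-0.2, 0.0, -2.6]
gripper_width: 0.149
grasp_force: 41.2
```

>>> servo_tool --motion '[[[0,0,0.0005,0,0,0,0],[0,0,0.001,0,0,0,0],[0,0,0.0015,0,0,0,0],[0,0,0.002,0,0,0,0],[0,0,0.002,0,0,0,0]]]'

```text
t: 27.88
eef_pos: [0.5261, 0.1358, 0.0752]
tool_rot: [0.0, -0.49, 0.872, -0.0]
contact_force: [-2.1, -1.5, 5.2]
gripper_width: 0.15
grasp_force: 42.1
```

The rest now carries the lid, so I open the fingers and back off.

>>> servo_tool --motion '[[[0,0,0,0,0,0,0.3],[0,0,0,0,0,0,0.7],[0,0,0,0,0,0,0.7],[0,0,0,0,0,0,0.7],[0,0,-0.01,0,0,0,0.7],[0,0,-0.03,0,0,0,0.7],[0,0,-0.06,0,0,0,0.7],[0,0,-0.1,0,0,0,0.7],[0,0,-0.14,0,0,0,0.7],[0,0,-0.16,0,0,0,0.7],[0,0,-0.16,0,0,0,0.7],[0,0,-0.16,0,0,0,0.7]]]'

```text
t: 28.88
eef_pos: [0.5267, 0.1361, 0.2365]
tool_rot: [0.002, -0.49, 0.872, -0.001]
contact_force: [-0.4, -0.3, 0.2]
gripper_width: 0.702
grasp_force: 0.0
```

```bash
python3 -c "
from m import *
d=save('side','s4.png'); e=save('wrist','w4.png')
cv2.imwrite('pics/f.png',np.hstack([cv2.resize(d['img'],(400,250)),cv2.resize(e['img'],(400,250))])[:,:,::-1]); go(.526,.136,.24)"
```

```text
t 28.98 pos [0.5254 0.1354 0.234 ] yaw -121.28 tilt [-0.0012 -0.0006] q7 116.2 F [-0.3  0.9 -1. ] g 0.699 0.0
shift [-0.0009 -0.0002 -0.006 ] turn None
```

View pics/f.png

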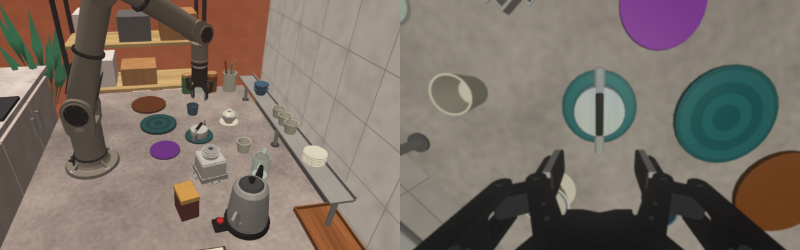

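The lid stands handle up at the centre of the small teal rest (wrist half, about (600,105)). The gripper is clear and everything else is where it was.

```bash
python3 -c "
from m import *
print(bot.hand_in())"
```

```text
the job is handed in; nothing more can be done
None
```

I unscrewed the lid about 2.17 turns anticlockwise, lifted it off, set it handle up on the small teal rest and handed the job in at about 29 s; the last pictures show it centred there with nothing else moved.

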